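# Latch the gate of the sample keeper

### The job

Two identical sample keepers stand on the worktop with their sliding gates part open: one holds metal sample discs, the other is empty. Shut and latch the one with the discs: lift its steel latch bar by the yellow thumb tab, slide the gate shut so that the nose of the bar passes over the striker post, and let the bar drop behind the striker. Leave the empty keeper's gate and latch as they are.

Things in the scene. Friction and masses are not known exactly. Their poses are not given: they have to be found in the camera images.
- tab_full (a point): Mid of yellow thumb tab on the latch bar of the keeper with grey discs: flat upright plate 12 mm thick (x), 20 mm long (y), its top 10 mm above this point; at start 88 mm above worktop, sides free for 50 mm. Axes turn with the bar: y from pivot to nose, level at start, the way the gate slides SHUT (robot's left, yaw within 0.3 rad); x level, along the pivot, away from robot; z up.
- gate_full (a joint): Blue gate (90 mm wide, top 52 mm above worktop) in a track along the front of its fixed keeper (base 135x265 mm, walls 48 mm high). Slide in m: 0 fully shut (hard stop), grows as it opens, max 0.085, starts 0.05 to 0.08. Needs about 2 N; stays where left. With the bar level its nose hits the fixed steel striker post (8 mm thick, top at 50 mm) at 0.032; it is past the striker below 0.014.
- bar_full (a joint): Steel latch bar, 10 mm thick, about 120 g. Angle in rad: 0 level (stop), grows as the nose lifts, max 0.8; falls back when let go. Pivot on gate 50 mm behind and 28 mm below tab_full, so the tab swings up and back, tilting. Nose 58 to 68 mm ahead of tab_full, down to 38 mm above worktop; it clears the striker above 0.12, lying on it reads 0.11. Gate shut: striker 40 mm ahead of tab_full.
- tab_empty (a point): The same point on the yellow thumb tab of the other keeper, which is empty and otherwise built exactly alike (same size, blue gate, steel bar, striker), also fixed, its gate also part open. To be left where it is.

How it is judged:
By the outcome, as a careful person would: the job done as asked, in the order asked, and still so for the second after the job is handed in, with the robot touching nothing.
It also fails if it takes over 32 s, if anything falls off the work surface, if the arm or the gripper's body presses on something with over 40 N, if the wrist force passes 120 N, or if a joint passes its speed limit or range.

### The arm

A 7-joint arm with a two-finger parallel gripper is mounted at the origin on a cart in front of the work surface, level with it; the furniture and walls round the work are solid. World frame = base frame: x ahead of the robot, y to its left, z up, the work surface at z = 0. Lengths are in m, angles in rad, forces in N, time in s.
With the tool pointing down it reaches from about 0.425 to 0.875 m from the base axis. Payload 4.7 kg.
Tool frame: the origin (TCP) lies on the centre line of the jaws, within the pads' length; the fingertips stand 14 mm ahead of it and the grasp point (between the pads) lies 5 mm behind it; z points along the fingers, y is the line along which they close (so a half turn about z gives the same grasp; the last joint's range is limited). The gripper opens to 85 mm and grips with 20 to 120 N. Pads are 22 mm wide; open, the fingers measure 114 mm over their backs; the gripper's body (76 mm by 85 mm) begins 54 mm behind the grasp point. The pads swing forward as they close: fully open they stand 13 mm farther back than shut.
Start: joints at [1.304, 0.321, -0.07, 1.45, 0.023, 1.371, -0.057], TCP at [0.18, -0.625, 0.245] pointing down, gripper open.
Joint ranges: [-2.86, 2.86], [-0.3, 2.09], [-1.38, 1.24], [0.06, 2.45], [-1.56, 4.7], [0.09, 2.05], [-2.69, 2.69]. Speed limits (rad/s): [2.57, 2.57, 3.14, 3.14, 3.14, 3.14, 3.14].

### API

Orientations are given as a unit quaternion [x, y, z, w].
In Python, from workcell import telemetry, optics, order gives the robot as it stands. The module is installed in compiled form; this text tells all that it offers.
- The arm moves only by the tool step_arm, never from a script. Its argument "rows" is a list of rows, each a list of 6 numbers: the shift along the tool's x, y, z scaled (see below), then the turn, a rotation vector about the tool's x, y, z scaled (see below). In form: [[x, y, z, rx, ry, rz], ...]. A call has 1 to 20 rows; each row is the pose to reach, as a shift and turn from the pose commanded when the call began, along the tool's axes at that moment, turning the shorter way round; what a row does not reach only later rows make up. The controller multiplies each number of a shift by 0.2 m and each number of a turn by 180 degrees. A row lasts 1/12 s, in which the tool goes at most 41.7 mm and 7.16 degrees, less where a joint would pass 70% of its speed; a pose out of reach is approached as far as the arm can. A call with a number of a shift or a turn outside -1 to 1 is refused whole. A call with a gripper value outside its range is refused whole. "grip" is the finger opening in mm, from 0 to 85.4, set as the call begins (left out, the last holds). The fingers move at their own pace and stop on an object; "newtons" is the grip in N (left out, the last holds). Time passes only in rows, so rows that repeat a pose let the fingers close. It gives the time, the measured TCP pose, the force, the opening and the grip force at its end, in the units of the state.
- telemetry.state(): the state, without advancing time (a new reading comes with each control period).
- optics.snapshot(name): name is "scene" or "top" or "wrist"; returns the picture (384x512x3 uint8, red, green, blue); there is no depth.
- optics.camera_params(name): a dict with "camera_matrix" (3x3 intrinsics, pixels), "eye" and "orientation" of the camera in the world. Camera axes: x right, y down, z forward; pixel columns grow to the right and rows downward; lengths in m; the calibration is good to about 2 mm. A picture is of the moment at which its call begins: read the wrist's pose just before it. camera_params takes no time and is no camera call; for the wrist camera it gives the pose at the moment of the call.
- order.sign_off(): hands the job in; it is judged then, once.
The state is a dict: "time": time; "qpos": joint angles; "joint_velocities": joint speeds; "tau": joint torques, N m; "tcp_pos": TCP position; "tool_rot": TCP orientation; "contact_force": force on the tool from outside, world axes, zero at the start; "ft_torque": the same for the moment, N m; "grip_width": opening from 0.0 (shut) to 1.0 (fully open); "grasp_force": force on a finger pad.
Only numpy, scipy, OpenCV 4.12 (cv2) and the standard library are available. Lean on these libraries where they do the work, as an engineer would, in place of code of your own. Each camera call takes 0.05 s, during which the arm holds its last target. There are 200 camera calls.

## Working session

There is one attempt and no reset: what is moved stays moved. The work goes in short steps, Python scripts to look and compute and a tool call to move; the robot and the scene stay as the last step left them, time stands still between calls to the robot, and variables do not carry over. Pictures are saved under pics/ and viewed, at most 10 in all, crops included, and the job is handed in when it is done.

Besides the shell and the picture viewer there is one more tool, called after "Request:" as name([rows], argument=value, ...), one row to a line, values as JSON. step_arm: Moves the arm, as the interface text tells. Shifts and turns lie within -1 to 1; 1 stands for 0.2 m of shift or 180 degrees of turn. Its arguments: {"type":"object","properties":{"rows":{"type":"array","items":{"type":"array","items":{"type":"number","minimum":-1,"maximum":1}}},"grip":{"type":"number"},"newtons":{"type":"number"}},"required":["rows"]}

```bash
mkdir -p pics; ls; python3 - <<'E'
from workcell import telemetry, optics
import cv2,numpy as np
s=telemetry.state();print({k:np.round(v,3).tolist() for k,v in s.items()})
ims=[]
for n in("scene","top"):
    im=optics.snapshot(n);cv2.imwrite(f"pics/{n}0.png",im[:,:,::-1]);ims.append(im)
    p=optics.camera_params(n);print(n,{k:np.round(v,4).tolist() for k,v in p.items()})
E
```

```text
pics
{'time': 0.0, 'qpos': [1.304, 0.322, -0.07, 1.452, 0.023, 1.371, -0.057], 'joint_velocities': [0.001, -0.001, -0.001, 0.001, -0.001, 0.0, 0.0], 'tau': [0.0, -49.359, -0.382, -31.433, 0.013, 0.012, -0.0], 'tcp_pos': [0.18, -0.624, 0.244], 'tool_rot': [0.99, 0.14, -0.0, -0.001], 'contact_force': [0.283, 0.506, -0.674], 'ft_torque': [-0.009, -0.057, 0.024], 'grasp_force': 0.0, 'grip_width': 0.998}
scene {'camera_matrix': [[411.5157, 0.0, 257.7042], [0.0, 411.5157, 193.8654], [0.0, 0.0, 1.0]], 'eye': [-0.0436, -0.474, 0.5768], 'orientation': [0.7964, -0.3696, 0.1951, -0.4372]}
top {'camera_matrix': [[464.8894, 0.0, 255.5962], [0.0, 464.8894, 190.2889], [0.0, 0.0, 1.0]], 'eye': [0.4418, 0.0383, 1.1841], 'orientation': [0.7126, -0.7003, 0.035, -0.0255]}
```

View pics/top0.png

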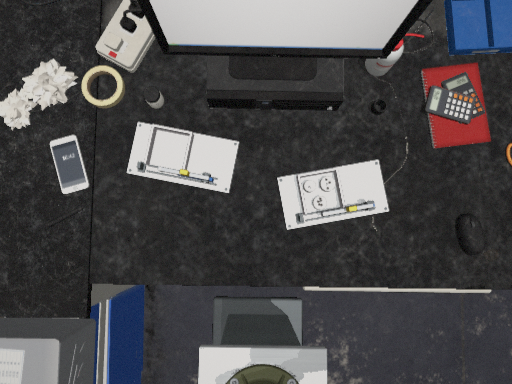

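View pics/scene0.png

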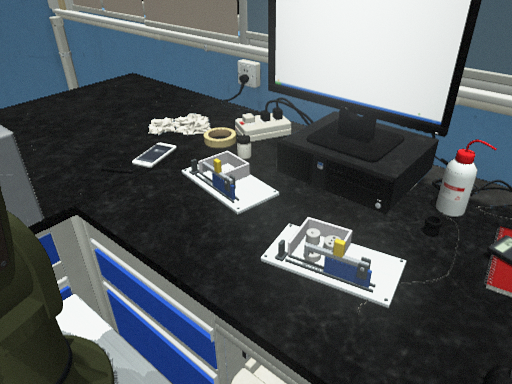

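The scene has two keepers. The right one in the top view, with its tab near (358,208), holds the grey discs. The left one is empty. Next I measure the tab and the yaw.

```bash
cat > h.py <<'E'
import cv2,numpy as np
from scipy.spatial.transform import Rotation as R
def ray(p,uv):
    d=np.linalg.inv(p["camera_matrix"])@[uv[0],uv[1],1.]
    return np.array(p["eye"]),R.from_quat(p["orientation"]).as_matrix()@d
def onz(p,uv,z):
    e,d=ray(p,uv);return e+d*(z-e[2])/d[2]
def tri(rs):
    A=np.zeros((3,3));b=np.zeros(3)
    for e,d in rs:
        d=d/np.linalg.norm(d);M=np.eye(3)-np.outer(d,d);A+=M;b+=M@e
    x=np.linalg.solve(A,b);return x,[np.linalg.norm(np.cross(x-e,d/np.linalg.norm(d))) for e,d in rs]
def blobs(m,mina=15):
    n,l,s,c=cv2.connectedComponentsWithStats(m.astype(np.uint8));return [(c[i],s[i],l==i) for i in range(1,n) if s[i,4]>=mina]
def hsv(im): return cv2.cvtColor(im,cv2.COLOR_RGB2HSV)
def yellow(im):
    h=hsv(im);return cv2.inRange(h,(20,150,90),(35,255,255))>0
def blue(im):
    h=hsv(im);return cv2.inRange(h,(100,100,40),(125,255,255))>0
E
python3 - <<'E'
from h import *
from workcell import optics
P={n:optics.camera_params(n) for n in("top","scene")}
I={n:cv2.imread(f"pics/{n}0.png")[:,:,::-1].copy() for n in P}
for n in P:
    for nm,f in(("Y",yellow),("B",blue)):
        for c,s,m in blobs(f(I[n])):
            print(n,nm,c.round(1),s)
im=I["top"]; w=(hsv(im)[:,:,1]<60)&(im.max(2)>120)
w=cv2.morphologyEx(w.astype(np.uint8),cv2.MORPH_CLOSE,np.ones((9,9)))
for c,s,m in blobs(w,2000):
    if 150<c[1]<220:
        r=cv2.minAreaRect(np.argwhere(m)[:,::-1].astype(np.float32));b=cv2.boxPoints(r)
        q=np.array([onz(P["top"],x,0.01) for x in b]);print(c,r,q.round(4).tolist())
        for i in range(4): d=q[(i+1)%4]-q[i];print(np.linalg.norm(d).round(4),np.arctan2(d[1],d[0]).round(4))
E
```

```text
top B [478.3  25.8] [ 444    0   68   56 3500]
top B [194.5  45. ] [179  45  32   1  32]
top B [241.  46.] [226  46  31   1  31]
top B [288.5  47. ] [272  47  34   1  34]
top B [333.  48.] [314  48  39   1  39]
top B [373.  49.] [364  49  19   1  19]
top B [125.8 336.6] [ 107  285   38   99 3277]
top B [ 94.9 334.1] [ 90 303   9  81 270]
scene Y [217.2 165.1] [214 159   7  14  79]
scene Y [338.9 247.5] [334 239  11  18 153]
scene B [27.8 53.1] [   0    0   69  109 5847]
scene B [148.7  60.7] [  64   20  179   80 7766]
scene B [273.2  99. ] [ 228   63  108   59 1149]
scene B [367.4 105.4] [281  83 161  42 436]
scene B [271.  106.6] [268 102   8  11  44]
scene B [291.5 114.4] [278 104  29  21 220]
scene B [480.  141.4] [ 435  105   77   82 3814]
scene B [405.2 128. ] [376 119  57  18 168]
scene B [438.7 162.7] [433 158  14  10  70]
scene B [223.2 186.5] [212 174  23  26 237]
scene B [500.6 183.5] [494 182  14   5  26]
scene B [ 49.4 247.9] [ 38 233  22  32 323]
scene B [158.5 308.4] [  95  248  122  121 3217]
scene B [345.  271.3] [324 257  48  30 632]
scene B [ 65.3 292.3] [ 60 286  12  15 115]
scene B [155.2 345.8] [ 107  289  107   95 3154]
[182.52280512 156.72850189] ((182.5, 156.5), (104.33377075195312, 53.735816955566406), 11.309932708740234) [[0.5816, 0.3521, 0.01], [0.7178, 0.3307, 0.01], [0.6699, 0.068, 0.01], [0.5343, 0.092, 0.01]]
0.1379 -0.1556
0.267 -1.7512
0.1377 2.9666
0.2643 1.3907
[332.59802336 194.12362983] ((333.447509765625, 197.705810546875), (61.38608932495117, 104.70089721679688), 79.87532806396484) [[0.5783, -0.0294, 0.01], [0.6305, -0.2928, 0.01], [0.4765, -0.3193, 0.01], [0.4258, -0.0585, 0.01]]
0.2685 -1.3749
0.1563 -2.9712
0.2656 1.7629
0.1552 0.1889
```

```bash
python3 - <<'E'
import cv2
a=cv2.imread("pics/top0.png")[150:240,265:400];b=cv2.imread("pics/scene0.png")[205:310,250:420]
a=cv2.resize(a,(540,360)) if 0 else cv2.resize(a,None,fx=4,fy=4,interpolation=2)
cv2.imwrite("pics/c1.png",a)
E
```

```text
(no output)
```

View pics/c1.png

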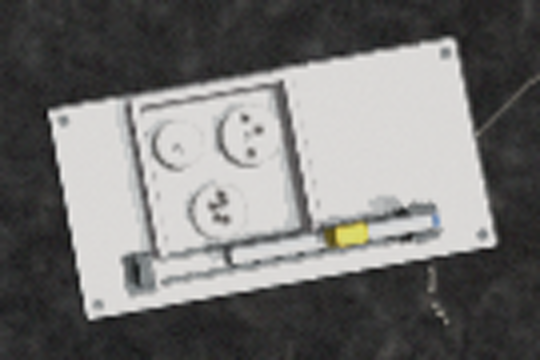

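The crop shows three discs in the tray and the striker at crop (140,270). The bar nose is near (230,255) and the tab near (345,235), and shut is toward the image left. Now I triangulate the tab.

```bash
python3 - <<'E'
from h import *
from workcell import optics
P={n:optics.camera_params(n) for n in("top","scene")}
I={n:cv2.imread(f"pics/{n}0.png")[:,:,::-1].copy() for n in P}
C={}
for n in P:
    m=cv2.inRange(hsv(I[n]),(18,90,60),(40,255,255))>0
    bs=[b for b in blobs(m) if (b[0][0]>300 and b[0][1]>190)]
    for c,s,_ in bs: print(n,c.round(1),s)
    C[n]=bs[0][0]
x,e=tri([ray(P[n],C[n]) for n in P]);print("tri",x.round(4),np.round(e,4))
for z in(.088,.098):print(z,[onz(P[n],C[n],z).round(4).tolist() for n in P])
# base corners from the crop, plane z~0.008
c=np.array([(50,108),(455,38),(495,243),(90,318)])/4.+[265,150]
q=np.array([onz(P["top"],u,.008) for u in c]);print(q.round(4).tolist())
for i in range(4): d=q[(i+1)%4]-q[i];print(np.linalg.norm(d).round(4),np.arctan2(d[1],d[0]).round(4))
# striker, nose, tab top
for nm,u,z in(("striker",(140,272),.05),("nose",(232,253),.06),("tabtop",(351,233),.098)):
    print(nm,onz(P["top"],np.array(u)/4.+[265,150],z).round(4))
E
```

```text
top [351.2 208.2] [346 205  11   7  58]
scene [338.8 247.4] [333 239  13  18 182]
tri [ 0.4967 -0.203   0.0796] [0.002 0.002]
0.088 [[0.4974, -0.2027, 0.088], [0.486, -0.2062, 0.088]]
0.098 [[0.4969, -0.2006, 0.098], [0.4751, -0.2117, 0.098]]
[[0.5778, -0.032, 0.008], [0.6277, -0.2912, 0.008], [0.4967, -0.3159, 0.008], [0.4449, -0.059, 0.008]]
0.2639 -1.3805
0.1333 -2.955
0.2621 1.7697
0.1355 0.2002
striker [ 0.4733 -0.0857  0.05  ]
nose [ 0.4854 -0.1403  0.06  ]
tabtop [ 0.4969 -0.2041  0.098 ]
```

Request:
step_arm([
  [0.14, -0.105, 0, 0, 0, 0],
  [0.28, -0.21, 0, 0, 0, 0],
  [0.42, -0.316, 0, 0, 0, 0],
  [0.56, -0.42, 0, 0, 0, 0],
  [0.7, -0.527, 0, 0, 0, 0],
], grip=50, newtons=40)

```text
time: 0.52
tcp_pos: [0.286, -0.4829, 0.2448]
tool_rot: [0.99, 0.14, -0.0, -0.0]
contact_force: [1.1, -0.5, -0.1]
grip_width: 0.587
grasp_force: 0.0
```

Request:
step_arm([
  [0.14, -0.105, 0, 0, 0, 0],
  [0.28, -0.21, 0, 0, 0, 0],
  [0.42, -0.316, 0, 0, 0, 0],
  [0.56, -0.42, 0, 0, 0, 0],
  [0.7, -0.527, 0, 0, 0, 0],
])

```text
time: 0.93
tcp_pos: [0.3912, -0.3428, 0.245]
tool_rot: [0.99, 0.14, -0.0, -0.0]
contact_force: [0.1, -0.7, 0.4]
grip_width: 0.587
grasp_force: 0.0
```

Request:
step_arm([
  [0.14, -0.105, 0, 0, 0, -0.035],
  [0.28, -0.21, 0, 0, 0, -0.07],
  [0.42, -0.316, 0, 0, 0, -0.105],
  [0.56, -0.42, 0, 0, 0, -0.14],
  [0.7, -0.527, 0, 0, 0, -0.175],
  [0.7, -0.527, 0, 0, 0, -0.21],
  [0.7, -0.527, 0, 0, 0, -0.245],
  [0.7, -0.527, 0, 0, 0, -0.28],
  [0.7, -0.527, 0, 0, 0, -0.315],
  [0.7, -0.527, 0, 0, 0, -0.35],
  [0.7, -0.527, 0, 0, 0, -0.385],
  [0.7, -0.527, 0, 0, 0, -0.42],
  [0.7, -0.527, 0, 0, 0, -0.455],
  [0.7, -0.527, 0, 0, 0, -0.473],
  [0.7, -0.527, 0, 0, 0, -0.473],
  [0.7, -0.527, 0, 0, 0, -0.473],
])

```text
time: 2.27
tcp_pos: [0.4958, -0.2043, 0.245]
tool_rot: [0.635, 0.772, -0.0, -0.0]
contact_force: [-0.5, -0.2, -0.4]
grip_width: 0.586
grasp_force: 0.0
```

```bash
python3 - <<'E'
from h import *
from workcell import optics,telemetry
p=optics.camera_params("wrist");im=optics.snapshot("wrist");s=telemetry.state()
np.savez("w1.npz",**p)
cv2.imwrite("pics/w1.png",im[:,:,::-1])
print(s["time"],np.round(s["tcp_pos"],4),np.round(s["tool_rot"],4),np.round(s["qpos"],2),np.round(s["contact_force"],2),s["grip_width"])
print({k:np.round(v,4).tolist() for k,v in p.items()})
m=cv2.inRange(hsv(im),(18,90,60),(40,255,255))>0
for c,st,_ in blobs(m): print(c.round(1),st,[onz(p,c,z).round(4).tolist() for z in(.088,.098)])
E
```

```text
2.3167 [ 0.4959 -0.2043  0.245 ] [ 6.352e-01  7.724e-01 -1.000e-04 -2.000e-04] [ 0.84  0.11 -0.54  1.72  0.06  1.33  0.49] [ 0.5  -0.03  0.19] 0.5878167373236249
{'camera_matrix': [[321.7093, 0.0, 259.9852], [0.0, 321.7093, 192.4119], [0.0, 0.0, 1.0]], 'eye': [0.4823, -0.1337, 0.374], 'orientation': [0.9848, 0.0962, 0.0143, 0.144]}
[259.9 176.8] [253 164  14  26 328] [[0.4961, -0.2029, 0.088], [0.4956, -0.2005, 0.098]]
```

View pics/w1.png

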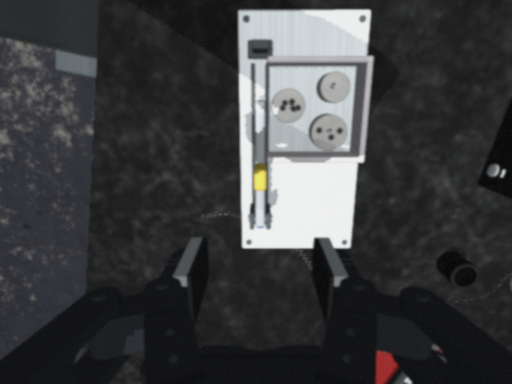

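The wrist view shows the yellow tab at (260,177), the striker at (260,48) ahead of it, and the discs in the tray. The bar is vertical in the image, so the yaw is right. Next are the tab edges.

```bash
python3 - <<'E'
from h import *
p=dict(np.load("w1.npz"));im=cv2.imread("pics/w1.png")[:,:,::-1].copy()
tcp=np.array([.4959,-.2043,.245]);Rt=R.from_quat([.6352,.7724,-.0001,-.0002]).as_matrix()
ty=Rt[:,1];tx=Rt[:,0];print("tx",tx.round(3),"ty",ty.round(3), "yaw of y'",np.arctan2(ty[1],ty[0]))
m=cv2.inRange(hsv(im),(18,90,60),(40,255,255))>0
print(im[160:194,260].tolist())
for nm,uv,z in(("backtop",(260,190.5),.098),("fronttop if",(260,164),.098),("frontbot",(260,164),.078),("cen",(260,177),.098),
  ("striker top",(260,48),.05),("bar rear",(261,222),.06),("L1",(238,10),.008),("L2",(242.5,248),.008),("R1",(370,10),.008),("R2",(351,248),.008)):
    w=onz(p,uv,z);print(nm,w.round(4),"rel tool x,y mm",(1e3*(w-tcp)@np.c_[tx,ty]).round(1))
E
```

```text
tx [-0.193  0.981  0.   ] ty [ 0.981  0.193 -0.   ] yaw of y' 0.1943279247588045
[[127, 131, 135], [126, 129, 132], [119, 120, 115], [108, 102, 78], [101, 91, 45], [103, 92, 39], [103, 92, 38], [102, 91, 35], [110, 97, 40], [128, 115, 47], [163, 147, 62], [197, 180, 78], [221, 209, 92], [232, 227, 104], [237, 233, 108], [238, 235, 110], [238, 234, 109], [238, 235, 110], [238, 235, 110], [238, 235, 110], [237, 234, 109], [238, 234, 109], [237, 234, 109], [237, 234, 108], [238, 233, 108], [237, 232, 107], [237, 231, 106], [237, 231, 105], [235, 226, 103], [228, 215, 109], [219, 206, 150], [213, 213, 201], [213, 219, 221], [212, 219, 223]]
backtop [ 0.4981 -0.2128  0.098 ] rel tool x,y mm [-8.8  0.6]
fronttop if [ 0.4934 -0.1892  0.098 ] rel tool x,y mm [15.3  0.5]
frontbot [ 0.4942 -0.1932  0.078 ] rel tool x,y mm [11.2  0.6]
cen [ 0.4957 -0.2007  0.098 ] rel tool x,y mm [3.6 0.6]
striker top [ 0.4742 -0.0916  0.05  ] rel tool x,y mm [114.7   0.5]
bar rear [ 0.5079 -0.2573  0.06  ] rel tool x,y mm [-54.3   1.7]
L1 [ 0.4444 -0.0557  0.008 ] rel tool x,y mm [155.7 -21.8]
L2 [ 0.4962 -0.3165  0.008 ] rel tool x,y mm [-110.2  -21.2]
R1 [ 0.5758 -0.0297  0.008 ] rel tool x,y mm [155.8 112.2]
R2 [ 0.6295 -0.2902  0.008 ] rel tool x,y mm [-110.1  114.6]
```

Request:
step_arm([
  [0.004, 0.003, 0.12, 0, 0, 0],
  [0.004, 0.003, 0.28, 0, 0, 0],
  [0.004, 0.003, 0.44, 0, 0, 0],
  [0.004, 0.003, 0.58, 0, 0, 0],
  [0.004, 0.003, 0.68, 0, 0, 0],
  [0.004, 0.003, 0.75, 0, 0, 0],
  [0.004, 0.003, 0.8, 0, 0, 0],
  [0.004, 0.003, 0.8, 0, 0, 0],
  [0.004, 0.003, 0.8, 0, 0, 0],
])

```text
time: 3.07
tcp_pos: [0.4966, -0.2034, 0.0854]
tool_rot: [0.635, 0.773, 0.0, -0.0]
contact_force: [0.9, 0.2, 0.5]
grip_width: 0.586
grasp_force: 0.0
```

Request:
step_arm([
  [0, 0, 0, 0, 0, 0],
  [0, 0, 0, 0, 0, 0],
  [0, 0, 0, 0, 0, 0],
  [0, 0, 0, 0, 0, 0],
  [0, 0, 0, 0, 0, 0],
  [0, 0, 0, 0, 0, 0],
], grip=0, newtons=30)

```text
time: 3.57
tcp_pos: [0.4956, -0.2041, 0.0865]
tool_rot: [0.635, 0.773, -0.001, -0.0]
contact_force: [-4.7, 1.0, 7.0]
grip_width: 0.136
grasp_force: 34.2
```

Request:
step_arm([
  [-0.008, 0, -0.0154, 0, 0.02, 0],
  [-0.0175, 0, -0.03, 0, 0.04, 0],
  [-0.0277, 0, -0.0444, 0, 0.06, 0],
  [-0.0387, 0, -0.058, 0, 0.08, 0],
  [-0.0387, 0, -0.058, 0, 0.08, 0],
  [-0.0387, 0, -0.058, 0, 0.08, 0],
])

```text
time: 4.07
tcp_pos: [0.4974, -0.2137, 0.0972]
tool_rot: [0.631, 0.766, 0.078, -0.096]
contact_force: [-5.2, -3.6, 4.4]
grip_width: 0.134
grasp_force: 33.9
```

```bash
python3 - <<'E'
from h import *
from workcell import optics,telemetry
im=optics.snapshot("wrist");a=optics.snapshot("scene");s=telemetry.state()
c=cv2.resize(a[190:320,230:430],(400,260),interpolation=2);o=np.zeros((384,912,3),np.uint8);o[:,:512]=im;o[:260,512:]=c
cv2.imwrite("pics/w2.png",cv2.resize(o[:,:,::-1],(800,337)))
print({k:np.round(v,4).tolist() for k,v in s.items()})
E
```

```text
{'time': 4.1667, 'qpos': [0.9169, 0.3778, -0.5269, 1.7585, -0.0168, 1.1963, 0.6105], 'joint_velocities': [-0.0077, -0.0083, -0.0035, 0.0096, -0.0021, -0.0006, -0.0028], 'tau': [-2.0175, -41.3025, -7.683, -26.8426, -2.2823, -0.3005, 0.0277], 'tcp_pos': [0.4972, -0.2125, 0.0972], 'tool_rot': [0.6299, 0.7668, 0.0777, -0.0959], 'contact_force': [-3.9916, -2.2824, 4.2551], 'ft_torque': [-0.9514, 0.7623, 0.1932], 'grasp_force': 33.812, 'grip_width': 0.1336}
```

View pics/w2.png

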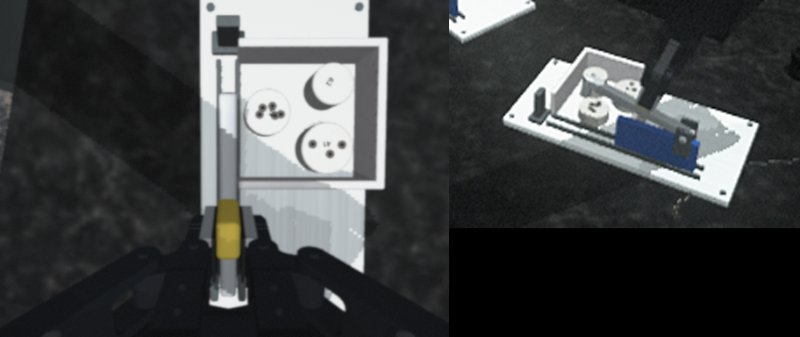

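The gripper pads hold the tab and the bar is lifted clear, with the nose well above the striker's top. Now I slide the gate shut.

Request:
step_arm([
  [0.012, 0, 0.003, 0, 0, 0],
  [0.036, 0, 0.0092, 0, 0, 0],
  [0.061, 0, 0.0157, 0, 0, 0],
  [0.085, 0, 0.0218, 0, 0, 0],
  [0.109, 0, 0.028, 0, 0, 0],
  [0.133, 0, 0.0342, 0, 0, 0],
  [0.158, 0, 0.0406, 0, 0, 0],
  [0.182, 0, 0.0467, 0, 0, 0],
  [0.206, 0, 0.053, 0, 0, 0],
  [0.23, 0, 0.059, 0, 0, 0],
  [0.254, 0, 0.0652, 0, 0, 0],
  [0.278, 0, 0.0714, 0, 0, 0],
  [0.3, 0, 0.077, 0, 0, 0],
  [0.315, 0, 0.081, 0, 0, 0],
  [0.32, 0, 0.082, 0, 0, 0],
  [0.32, 0, 0.082, 0, 0, 0],
])

```text
time: 5.5
tcp_pos: [0.4841, -0.1462, 0.0972]
tool_rot: [0.629, 0.767, 0.078, -0.096]
contact_force: [-4.8, -1.0, 2.8]
grip_width: 0.138
grasp_force: 33.8
```

Request:
step_arm([
  [0.006, 0, 0.0015, 0, 0, 0],
  [0.012, 0, 0.003, 0, 0, 0],
  [0.018, 0, 0.0046, 0, 0, 0],
  [0.018, 0, 0.0046, 0, 0, 0],
])

```text
time: 5.83
tcp_pos: [0.4835, -0.1429, 0.0972]
tool_rot: [0.629, 0.767, 0.078, -0.096]
contact_force: [-5.0, -3.4, 2.8]
grip_width: 0.13
grasp_force: 33.9
```

Request:
step_arm([
  [0.006, 0, 0.0015, 0, 0, 0],
  [0.012, 0, 0.003, 0, 0, 0],
  [0.018, 0, 0.0046, 0, 0, 0],
  [0.018, 0, 0.0046, 0, 0, 0],
  [0.018, 0, 0.0046, 0, 0, 0],
])

```text
time: 6.25
tcp_pos: [0.4828, -0.1393, 0.0972]
tool_rot: [0.629, 0.767, 0.078, -0.096]
contact_force: [-5.5, -1.7, 4.1]
grip_width: 0.129
grasp_force: 33.9
```

Request:
step_arm([
  [0.005, 0, 0.0013, 0, 0, 0],
  [0.01, 0, 0.0026, 0, 0, 0],
  [0.01, 0, 0.0026, 0, 0, 0],
  [0.01, 0, 0.0026, 0, 0, 0],
])

```text
time: 6.58
tcp_pos: [0.4824, -0.1373, 0.0972]
tool_rot: [0.629, 0.767, 0.078, -0.096]
contact_force: [-3.7, -3.0, 4.1]
grip_width: 0.133
grasp_force: 33.9
```

Request:
step_arm([
  [0.005, 0, 0.0013, 0, 0, 0],
  [0.01, 0, 0.0026, 0, 0, 0],
  [0.01, 0, 0.0026, 0, 0, 0],
  [0.01, 0, 0.0026, 0, 0, 0],
])

```text
time: 6.92
tcp_pos: [0.4819, -0.1353, 0.0971]
tool_rot: [0.629, 0.767, 0.078, -0.096]
contact_force: [-4.5, -2.4, 3.5]
grip_width: 0.132
grasp_force: 33.9
```

Request:
step_arm([
  [0.005, 0, 0.0013, 0, 0, 0],
  [0.01, 0, 0.0026, 0, 0, 0],
  [0.01, 0, 0.0026, 0, 0, 0],
  [0.01, 0, 0.0026, 0, 0, 0],
])

```text
time: 7.25
tcp_pos: [0.4818, -0.1345, 0.0969]
tool_rot: [0.63, 0.767, 0.078, -0.095]
contact_force: [-3.5, -3.1, 1.2]
grip_width: 0.137
grasp_force: 33.6
```

```bash
python3 - <<'E'
from h import *
from workcell import optics,telemetry
im=optics.snapshot("wrist");a=optics.snapshot("scene");s=telemetry.state()
c=cv2.resize(a[190:320,230:430],(400,260),interpolation=2);o=np.zeros((384,912,3),np.uint8);o[:,:512]=im;o[:260,512:]=c
cv2.imwrite("pics/w3.png",cv2.resize(o[:,:,::-1],(800,337)))
print({k:np.round(s[k],4).tolist() for k in("time","tcp_pos","tool_rot","contact_force","ft_torque")})
E
```

```text
{'time': 7.35, 'tcp_pos': [0.4818, -0.1346, 0.0969], 'tool_rot': [0.6297, 0.767, 0.0775, -0.0953], 'contact_force': [-2.6957, -5.3796, 1.6311], 'ft_torque': [-1.4626, 0.5533, 0.2115]}
```

View pics/w3.png

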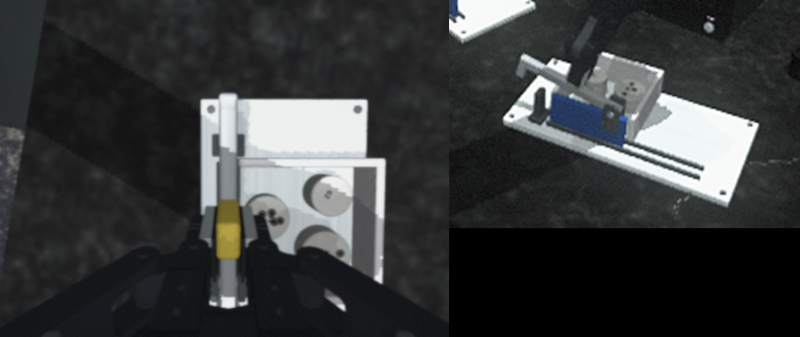

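The wrist stopped advancing after about 80 mm of travel, so the gate is at its hard stop. The nose is past the striker. Now I lower along the arc.

Request:
step_arm([
  [0.0037, 0, 0.008, 0, -0.01, 0],
  [0.0073, 0, 0.0158, 0, -0.02, 0],
  [0.0104, 0, 0.024, 0, -0.03, 0],
  [0.0134, 0, 0.0323, 0, -0.04, 0],
  [0.016, 0, 0.0405, 0, -0.05, 0],
  [0.0186, 0, 0.0488, 0, -0.06, 0],
  [0.0208, 0, 0.0573, 0, -0.07, 0],
  [0.0208, 0, 0.0573, 0, -0.07, 0],
  [0.0208, 0, 0.0573, 0, -0.07, 0],
])

```text
time: 8.1
tcp_pos: [0.4804, -0.1274, 0.0868]
tool_rot: [0.634, 0.773, 0.008, -0.01]
contact_force: [-1.9, -5.0, 0.2]
grip_width: 0.134
grasp_force: 33.3
```

```bash
python3 - <<'E'
from h import *
from workcell import optics,telemetry
im=optics.snapshot("wrist");a=optics.snapshot("scene");s=telemetry.state()
c=cv2.resize(a[190:320,230:430],(400,260),interpolation=2);o=np.zeros((384,912,3),np.uint8);o[:,:512]=im;o[:260,512:]=c
cv2.imwrite("pics/w4.png",cv2.resize(o[:,:,::-1],(800,337)))
print({k:np.round(s[k],4).tolist() for k in("time","tcp_pos","tool_rot","contact_force","ft_torque")})
E
```

```text
{'time': 8.2, 'tcp_pos': [0.4804, -0.1275, 0.0868], 'tool_rot': [0.6343, 0.773, 0.0082, -0.0106], 'contact_force': [-3.021, -5.409, 1.2651], 'ft_torque': [-1.3152, 0.4374, 0.005]}
```

View pics/w4.png

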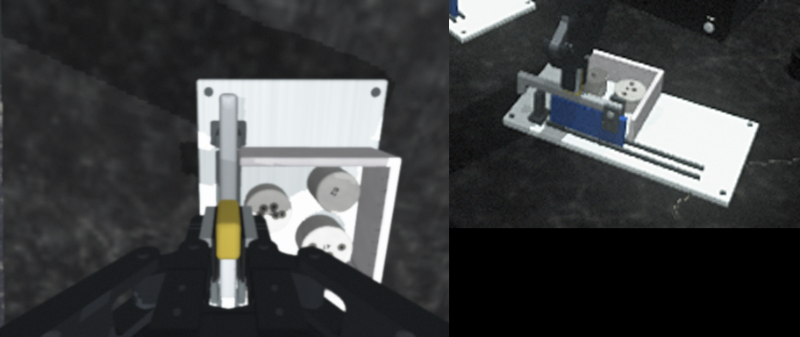

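The bar is nearly level with its nose hooked over and behind the striker. Now I release, retreat and check.

Request:
step_arm([
  [0, 0, 0, 0, 0, 0],
  [0, 0, 0, 0, 0, 0],
  [0, 0, 0, 0, 0, 0],
  [0, 0, 0, 0, 0, 0],
  [0, 0, 0, 0, 0, 0],
  [0, 0, 0, 0, 0, 0],
], grip=50)

```text
time: 8.7
tcp_pos: [0.4813, -0.1258, 0.0869]
tool_rot: [0.634, 0.773, 0.01, -0.012]
contact_force: [0.2, -0.0, -0.8]
grip_width: 0.585
grasp_force: 0.0
```

Request:
step_arm([
  [0, 0, -0.06, 0, 0, 0],
  [0, 0, -0.15, 0, 0, 0],
  [0, 0, -0.3, 0, 0, 0],
  [0, 0, -0.45, 0, 0, 0],
  [0, 0, -0.6, 0, 0, 0],
  [0, 0, -0.75, 0, 0, 0],
  [0, 0, -0.8, 0, 0, 0],
  [0, 0, -0.8, 0, 0, 0],
  [0, 0, -0.8, 0, 0, 0],
])

```text
time: 9.45
tcp_pos: [0.4821, -0.1311, 0.247]
tool_rot: [0.634, 0.773, 0.01, -0.012]
contact_force: [-0.1, -0.4, -0.3]
grip_width: 0.583
grasp_force: 0.0
```

```bash
python3 - <<'E'
from h import *
from workcell import optics,telemetry
p=optics.camera_params("wrist");im=optics.snapshot("wrist");a=optics.snapshot("scene");s=telemetry.state()
c=cv2.resize(a[140:320,170:430],(520,360),interpolation=2);o=np.zeros((384,1032,3),np.uint8);o[:,:512]=im;o[:360,512:]=c
cv2.imwrite("pics/w5.png",cv2.resize(o[:,:,::-1],(800,298)))
m=cv2.inRange(hsv(im),(18,90,60),(40,255,255))>0
Rt=R.from_quat([.635,.7725,0,0]).as_matrix()
for cc,st,_ in blobs(m): print(cc.round(1),st,onz(p,(cc[0],st[1]+st[3]-.5),.098).round(4))
print({k:np.round(s[k],4).tolist() for k in("time","tcp_pos","tool_rot","contact_force")})
b=np.array([.4981,-.2128])
for cc,st,_ in blobs(m): print("travel",(onz(p,(cc[0],st[1]+st[3]-.5),.098)[:2]-b)@Rt[:2,:2])
m0=cv2.inRange(hsv(a),(18,90,60),(40,255,255))>0
for cc,st,_ in blobs(m0): print("scene",cc.round(1),st)
E
```

```text
[259.  177.9] [253 165  13  26 321] [ 0.4829 -0.1358  0.098 ]
{'time': 9.55, 'tcp_pos': [0.4811, -0.1308, 0.2452], 'tool_rot': [0.6344, 0.7728, 0.0095, -0.0134], 'contact_force': [0.244, -0.0156, -0.9232]}
travel [7.84943913e-02 1.93276842e-05]
scene [217.1 165.1] [214 158   7  15  91]
scene [300.2 234.8] [295 226  11  18 168]
scene [  0.7 325.2] [  0 320   4  10  15]
scene [  2.1 334.3] [  0 331   5   7  20]
scene [  6.7 349.1] [  0 337  15  22  83]
scene [ 81.4 340.2] [ 66 336  31  11  62]
scene [ 11.9 362.3] [  8 359   8   8  22]
scene [  5.9 370.9] [  0 364  13  15  54]
scene [ 87.2 368.1] [ 83 364  10   8  22]
```

View pics/w5.png

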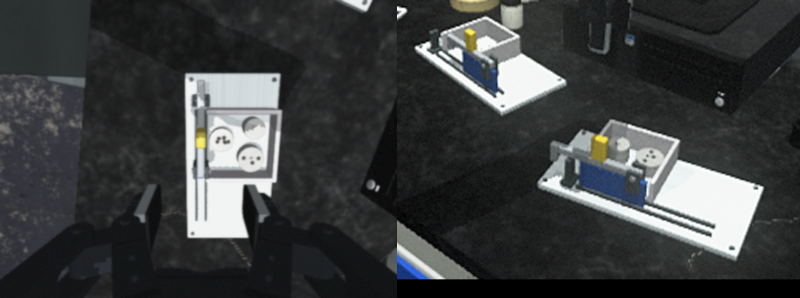

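The keeper with discs now has its gate shut and its bar level, with the nose behind the striker. The empty keeper's tab is still at its starting pixel (217,165). Handing in.

```bash
python3 -c "
from workcell import order
print(order.sign_off())"
```

```text
the job is handed in; nothing more can be done
None
```

The keeper with the discs is shut, with its bar lying level behind the striker; the empty keeper was left as it stood, and the job was handed in at about 9.6 s.

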